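Put two inspected lenses under their dust covers

TASK

Put the two inspected lenses away under their dust covers: stand the large mounted lens in the middle of the large round tray and the small mounted lens in the middle of the small tray, glass up, then put the clear cover that fits over each so that it sits flat on the tray's floor, inside the rim. Keep the lenses upright all the time, and leave the trays and the eyepiece, bare ring, jar and tweezers where they are.

Things in the scene. Friction and masses are not known exactly. Their poses are not given: they have to be found in the camera images.
- lens_large: mounted large lens: short black knurled cylinder, 54 mm diameter and 24 mm high, with a pale bluish glass face on top (the glass stands another 2 mm proud). Solid, so it can be gripped across its sides anywhere. Loose, standing flat, glass up, on the bench at the start; about 110 g. Origin: centre of its underside, z up its axis.
- lens_small: mounted small lens: short black knurled cylinder, 30 mm diameter and 20 mm high, with a pale bluish glass face on top (the glass stands another 2 mm proud). Solid, so it can be gripped across its sides anywhere. Loose, standing flat, glass up, on the bench at the start; about 35 g. Origin: centre of its underside, z up its axis.
- tray_large: large round tray: shallow aluminium dish with a grey floor, 114 mm outer diameter, 106 mm inner diameter, floor 4 mm thick, rim 10 mm high overall (6 mm above its floor). It stands loose on the bench and weighs about 300 g. Origin: centre of its underside, z up. Lying on its floor, a lens or a cover has its own origin 4 mm above this one.
- tray_small: small round tray: shallow aluminium dish with a grey floor, 88 mm outer diameter, 80 mm inner diameter, floor 4 mm thick, rim 10 mm high overall (6 mm above its floor). It stands loose on the bench and weighs about 200 g. Origin: centre of its underside, z up. Lying on its floor, a lens or a cover has its own origin 4 mm above this one.
- cover_large: large dust cover: clear plastic cylinder, open below, 90 mm outer, 84 mm inner diameter, 40 mm high to its flat closed top, in the middle of it a black round knob, 18 mm diameter, 22 mm high, to carry it by; about 90 g. Loose, empty, open side down on the bench at the start. Fits inside the rim of the large tray with 8 mm of play all round. Origin: centre of its lower edge, z up.
- cover_small: small dust cover: clear plastic cylinder, open below, 66 mm outer, 60 mm inner diameter, 40 mm high to its flat closed top, in the middle of it a black round knob, 18 mm diameter, 22 mm high, to carry it by; about 55 g. Loose, empty, open side down on the bench at the start. Fits inside the rim of the small tray with 7 mm of play all round. Origin: centre of its lower edge, z up.
- eyepiece: bystander: a microscope eyepiece standing on end, black with a steel band, 36 mm diameter at its top, 46 mm high, with a small glass window. Not a lens for the trays. Origin: centre of its underside.
- spacer_ring: bystander: bare aluminium spacer ring with nothing in it, 46 mm outer and 34 mm inner diameter, 12 mm high, lying flat. Origin: centre of its underside.
- jar: bystander: small closed white jar, 40 mm diameter, 38 mm high. Origin: centre of its underside.
- tweezers: bystander: steel tweezers lying flat along their own x, 130 mm long, 8 mm high, at the right of the work area. Origin: their middle, on the bench.
Mind the look-alikes: they are no part of the job. What is shaped like the lens_small but blue is not meant.

How it is judged:
By the outcome, as a careful person would: the job done as asked, in the order asked, and still so for the second after the job is handed in, with the robot touching nothing.
It also fails if it takes over 106 s, if anything falls off the work surface, if the arm or the gripper's body presses on something with over 40 N, if the wrist force passes 120 N, or if a joint passes its speed limit or range.

ROBOT

A 6-joint arm with a two-finger parallel gripper is mounted at the origin on the work surface. World frame = base frame: x ahead of the robot, y to its left, z up, the work surface at z = 0. Lengths are in m, angles in rad, forces in N, time in s.
With the tool pointing down it reaches from about 0.375 to 0.75 m from the base axis. Payload 9 kg.
Tool frame: the origin (TCP) lies at the very end of the fingers, on their centre line; the grasp point (between the pads) lies 19 mm behind it; z points along the fingers, y is the direction in which the jaws open and shut (so a half turn about z gives the same grasp; the last joint's range is limited). The gripper opens to 85 mm and grips with 20 to 120 N. Pads are 22 mm wide; open, the fingers measure 114 mm over their backs; the gripper's body (76 mm by 85 mm) begins 54 mm behind the grasp point. The pads swing forward as they close: fully open they stand 13 mm farther back than shut.
Start: joints at [-1.405, 0.104, 0.097, 1.564, 0, 1.353], TCP at [0.225, -0.556, 0.231] pointing down, gripper open.
Joint ranges: [-2.99, 2.99], [-0.84, 1.86], [-1.1, 1.16], [-1.84, 2.11], [-1.51, 1.56], [-3.14, 3.14]. Speed limits (rad/s): [2.22, 2.22, 2.57, 3.14, 3.14, 3.14].

INTERFACE

Orientations are given as a 3x3 rotation matrix whose columns are the frame's x, y, z axes.
In Python, from workcell import sensors, optics, ticket gives the robot as it stands.
- The arm moves only by the tool move_arm, never from a script. Its argument "deltas" is one flat list of numbers, 6 for each row, row after row: the shift along the tool's x, y, z in cm, then the turn, a rotation vector about the tool's x, y, z in degrees. A call has 1 to 20 rows; each row shifts and turns the commanded pose from where the row before left it, along the tool's axes as they then stand; what a row does not reach is not made up. A row lasts 1/12 s, in which the tool goes at most 41.7 mm and 7.16 degrees, less where a joint would pass 70% of its speed; a pose out of reach is approached as far as the arm can. A call is refused whole if a number of a shift passes 4.17 or a number of a turn 7.16, either way. A call with a gripper value outside its range is refused whole. "jaw" is the closure, from 0 (fully open) to 1 (shut), set as the call begins (left out, the last holds). The fingers move at their own pace and stop on an object; "grip_force" is the grip in N (left out, the last holds). Time passes only in rows, so rows that do not move let the fingers close. It gives the time, the measured TCP pose, the force and the opening at its end, in the units of the state.
- sensors.read_state(): the state, without advancing time (a new reading comes with each control period).
- optics.read_camera(name): name is "scene" or "top" or "wrist"; returns a dict with "img" (384x512x3 uint8, red, green, blue), "depth" (384x512 float32, m along the optical axis (not along the pixel's ray), 0 where there is no reading), "fx", "fy", "cx", "cy" (pixels), "origin" and "rotation" of the camera in the world; the wrist camera has in their place "T_tool_cam" (4x4, takes a point from camera to tool coordinates, whose origin is the TCP and whose axes are the flange's). Camera axes: x right, y down, z forward; pixel columns grow to the right and rows downward; lengths in m; the calibration is good to about 2 mm. The wrist camera is an equidistant fisheye: a pixel r from the principal point sees the ray r / f radians off the axis. A picture is of the moment at which its call begins: read the wrist's pose just before it.
- ticket.job_done(): hands the job in, once; it reports no verdict.
The state is a dict: "time_s": time; "joints": joint angles; "joint_velocities": joint speeds; "tau": joint torques, N m; "tcp_pos": TCP position; "tcp_rot": TCP orientation; "contact_force": force on the tool from outside, world axes, zero at the start; "torque": the same for the moment, N m; "grip_width": finger opening in m.
Only numpy, scipy, OpenCV 4.12 (cv2) and the standard library are available. Lean on these libraries where they do the work, as an engineer would, in place of code of your own. Each camera call takes 0.05 s, during which the arm holds its last target.

## Working session

There is one attempt and no reset: what is moved stays moved. The work goes in short steps, Python scripts to look and compute and a tool call to move; the robot and the scene stay as the last step left them, time stands still between calls to the robot, and variables do not carry over. Pictures are saved under pics/ and viewed, and the job is handed in when it is done.

Besides the shell and the picture viewer there is one more tool, called as a command line: name --argument value ..., lists and objects as JSON in quotes. move_arm: Moves the arm, as the interface text tells. Its arguments: {"type":"object","properties":{"deltas":{"type":"array","items":{"type":"number"}},"jaw":{"type":"number"},"grip_force":{"type":"number"}},"required":["deltas"]}

```bash
mkdir -p pics; ls
cat > h.py <<'E'
import numpy as np, cv2
from workcell import sensors, optics, ticket
def snap(n,f):
    c=optics.read_camera(n); cv2.imwrite(f'pics/{f}.png',cv2.cvtColor(c['img'],cv2.COLOR_RGB2BGR)); 
    np.savez(f'pics/{f}.npz',**c); return c
def ray(c,u,v):
    d=np.array([(u-c['cx'])/c['fx'],(v-c['cy'])/c['fy'],1.]); return c['rotation']@d
def onz(c,u,v,z):
    d=ray(c,u,v); o=np.array(c['origin']); return o+d*(z-o[2])/d[2]
E
python3 - <<'E'
from h import *
for n in('scene','top','wrist'):
    c=snap(n,n+'0'); print({k:v for k,v in c.items() if k not in('img','depth')})
print(sensors.read_state())
E
```

```text
pics
{'fx': 433.0032818594739, 'fy': 433.0032818594739, 'cx': 245.91639092951644, 'cy': 191.54049976811277, 'origin': array([1.43425852, 0.19703895, 0.77377393]), 'rotation': array([[-0.21649732,  0.60425364, -0.76681579],
       [ 0.97607552,  0.15016945, -0.15724414],
       [ 0.02013696, -0.78251305, -0.62230847]])}
{'fx': 375.9123922619605, 'fy': 375.9123922619605, 'cx': 246.54417681182906, 'cy': 190.8495377836147, 'origin': array([0.41152   , 0.02394619, 0.92802982]), 'rotation': array([[ 0.01846331, -0.99130638,  0.13027186],
       [-0.99947944, -0.02174725, -0.02383083],
       [ 0.02645671, -0.12976405, -0.99119188]])}
{'fx': 297.3186396354542, 'fy': 297.3186396354542, 'cx': 258.6720290383333, 'cy': 192.15315154903433, 'T_tool_cam': array([[-3.76479426e-05, -9.56599877e-01, -2.91404656e-01,
         7.49020630e-02],
       [ 9.99999993e-01, -3.75550790e-06, -1.16866437e-04,
         1.31171220e-05],
       [ 1.10700047e-04, -2.91404659e-01,  9.56599871e-01,
        -1.41048485e-01],
       [ 0.00000000e+00,  0.00000000e+00,  0.00000000e+00,
         1.00000000e+00]])}
{'time_s': 0.15, 'joints': array([-1.40470676e+00,  1.04555225e-01,  9.66674318e-02,  1.56384806e+00,
       -5.59910199e-05,  1.35309329e+00]), 'joint_velocities': array([-1.92094357e-03, -3.21557122e-03,  3.08594299e-03, -8.67976785e-04,
        1.54727959e-03, -7.38871521e-07]), 'tau': array([ 2.09672107e-03, -5.57355523e+01,  5.04005849e+01,  1.25394686e-02,
       -3.72891418e-04,  1.73050830e-05]), 'tcp_pos': array([ 0.22461648, -0.55612496,  0.23071572]), 'tcp_rot': array([[ 9.27251212e-01,  3.74439775e-01, -2.10549261e-04],
       [ 3.74439805e-01, -9.27250770e-01,  9.17338550e-04],
       [ 1.48256076e-04, -9.29441306e-04, -9.99999557e-01]]), 'contact_force': array([0.33984235, 0.45008946, 0.57653363]), 'torque': array([0.00638899, 0.05511054, 0.02697232]), 'grip_width': 0.08569307599417653}
```

View pics/top0.png

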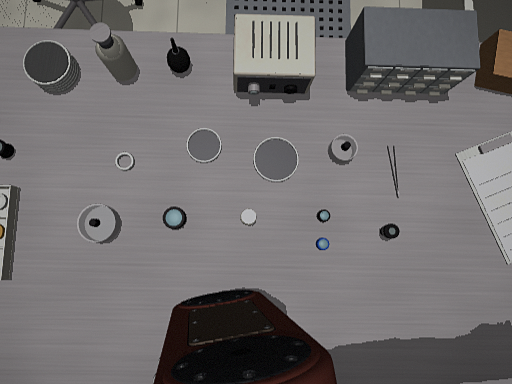

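View pics/scene0.png

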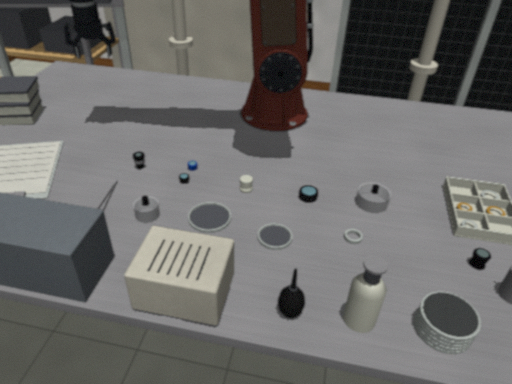

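View pics/wrist0.png

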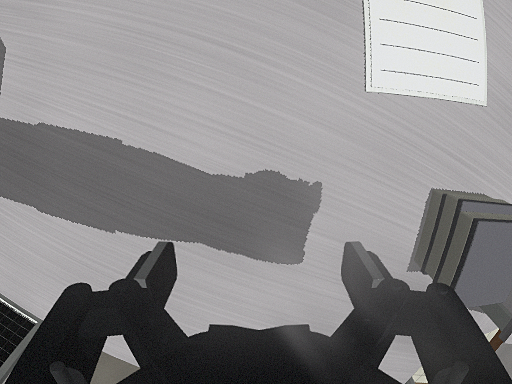

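Run:
```python
from h import *
im=cv2.imread('pics/top0.png')
a=cv2.resize(im[110:270,70:270],None,fx=4,fy=3.75*4/3.75,interpolation=cv2.INTER_CUBIC)[:600]
b=cv2.resize(im[120:270,230:430],None,fx=4,fy=4,interpolation=cv2.INTER_CUBIC)[:600]
cv2.imwrite('pics/cropL.png',a);cv2.imwrite('pics/cropR.png',b)
```

```text
(no output)
```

View pics/cropL.png

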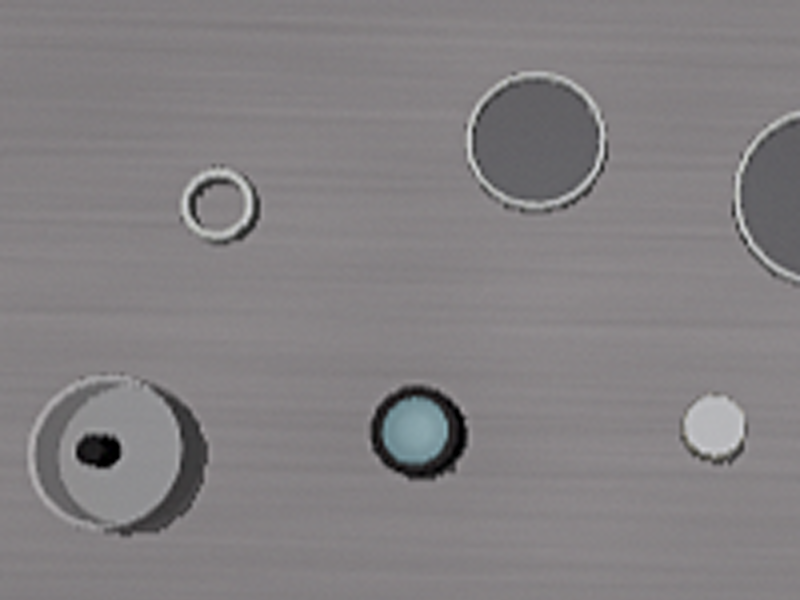

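View pics/cropR.png

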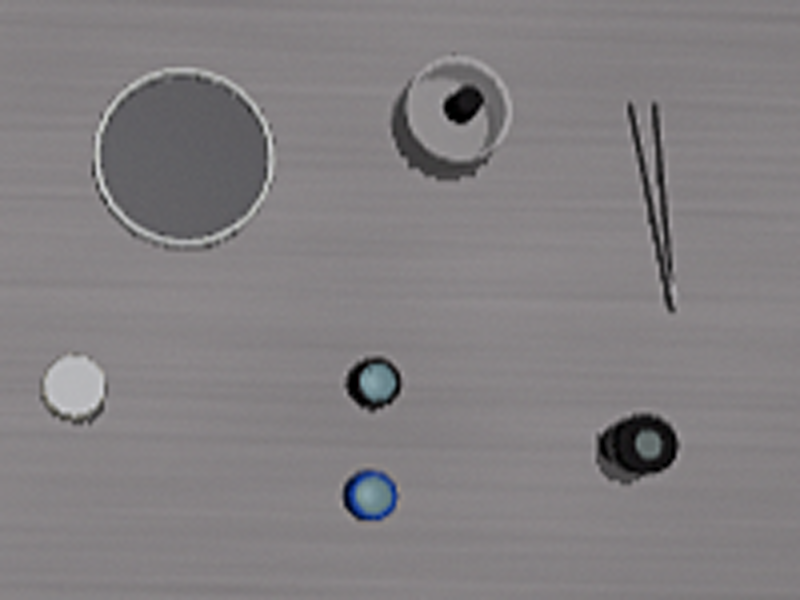

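```bash
cat > m.py <<'E'
from h import *
def blob(m,seed=None,mina=15):
    n,l,s,c=cv2.connectedComponentsWithStats(m.astype(np.uint8))
    return [(c[i].round(2),s[i,4],s[i,:4]) for i in range(1,n) if s[i,4]>=mina]
def rep(tag,n,wins):
    c=dict(np.load(f'pics/{tag}.npz')); im=c['img'].astype(int); hsv=cv2.cvtColor(c['img'],cv2.COLOR_RGB2HSV).astype(int)
    return c,im,hsv
E
python3 - <<'E'
from m import *
for tag,W in(('top0',dict(TL=(276,158,30),TS=(204,145,26),LL=(174,217,18),LS=(323,215,12),CL=(98,223,30),CS=(343,149,22))),
           ('scene0',dict(TL=(209,217,30),TS=(275,236,26),LL=(308,193,15),LS=(184,178,10),CL=(373,197,26),CS=(147,207,20)))):
    c=dict(np.load(f'pics/{tag}.npz')); im=c['img'].astype(int); h=cv2.cvtColor(c['img'],cv2.COLOR_RGB2HSV).astype(int)
    for k,(u,v,r) in W.items():
        s=np.zeros(im.shape[:2],bool); s[v-r:v+r,u-r:u+r]=1
        if k[0]=='T': m=s&(h[...,2]<120)&(h[...,2]>60); z=.004
        elif k[0]=='L': m=s&(h[...,1]>45)&(h[...,2]>85)&(abs(h[...,0]-98)<16); z=.026 if k=='LL' else .022
        else: m=s&(h[...,2]<45); z=.051
        for b in blob(m):
            print(tag,k,b[0],b[1],b[2],onz(c,*b[0],z).round(4))
E
```

```text
top0 TL [275.64 158.73] 1362 [255 139  42  41] [ 0.616  -0.0699  0.004 ]
top0 TL [261.   176.05] 19 [256 171  11  10] [ 0.571  -0.0337  0.004 ]
top0 TL [277.35 181.48] 23 [271 180  14   3] [ 0.5582 -0.0747  0.004 ]
top0 TS [203.47 144.58] 763 [188 130  32  30] [0.6478 0.1121 0.004 ]
top0 TS [202.74 162.15] 27 [196 161  15   3] [0.6028 0.1125 0.004 ]
top0 LL [173.35 217.28] 218 [165 209  17  17] [0.4626 0.1758 0.026 ]
top0 LS [323.94 214.97] 66 [320 211   9   9] [ 0.4757 -0.1866  0.022 ]
top0 CL [ 94.3  222.39] 66 [ 89 219  11   8] [0.4458 0.3523 0.051 ]
top0 CS [345.42 145.85] 59 [341 142  10   9] [ 0.6413 -0.2333  0.051 ]
scene0 TL [209.1  215.95] 775 [190 204  39  25] [ 0.6112 -0.07    0.004 ]
scene0 TL [219.5  228.69] 32 [209 223  21  10] [ 0.6521 -0.0302  0.004 ]
scene0 TL [198.1  229.57] 21 [191 226  15   7] [ 0.6683 -0.0826  0.004 ]
scene0 TS [274.59 235.13] 498 [260 225  30  21] [0.6419 0.1118 0.004 ]
scene0 TS [264.47 245.24] 34 [257 239  17  11] [0.6831 0.0933 0.004 ]
scene0 LL [308.54 190.17] 106 [302 186  14  10] [0.4645 0.177  0.026 ]
scene0 LS [183.5  175.67] 30 [180 174   8   5] [ 0.4793 -0.1854  0.022 ]
scene0 CL [374.72 188.81] 32 [372 185   6   8] [0.4471 0.3533 0.051 ]
scene0 CS [144.83 200.51] 35 [143 197   5   8] [ 0.6435 -0.2322  0.051 ]
```

```bash
cat > w.py <<'E'
from h import *
def wpt(c,u,v,depth=None):
    x=(u-c['cx'])/c['fx'];y=(v-c['cy'])/c['fy'];r=np.hypot(x,y)
    d=np.array([np.sin(r)*x/r,np.sin(r)*y/r,np.cos(r)])
    T=c['T_tool_cam']
    if depth is None: return T[:3,:3]@d, T[:3,3]
    return T[:3,:3]@(d*depth/d[2])+T[:3,3]
def wonz(c,st,u,v,z):
    d,o=wpt(c,u,v); R=np.array(st['tcp_rot']);d=R@d;o=R@o+st['tcp_pos']
    return o+d*(z-o[2])/d[2]
E
python3 - <<'E'
from w import *
c=dict(np.load('pics/wrist0.npz'))
for u,v in((168,246),(170,262),(164,255),(350,246),(348,262),(175,290),(140,280)):
    print(u,v,c['depth'][v,u],wpt(c,u,v,c['depth'][v,u]).round(4))
t=dict(np.load('pics/top0.npz'))
print(onz(t,322,243,.022),onz(t,249,217,.038),onz(t,390,231,.046))
E
```

```text
168 246 0.13482767 [ 0.0112 -0.0429 -0.0195]
170 262 0.13624202 [ 0.003  -0.0427 -0.0205]
164 255 0.1274527 [ 0.0107 -0.0427 -0.0274]
350 246 0.13251425 [ 0.0123  0.0425 -0.0216]
348 262 0.13658206 [ 0.0028  0.0431 -0.0202]
175 290 0.43718874 [-0.1994 -0.1314  0.2324]
140 280 0.10659153 [ 0.011  -0.0464 -0.0491]
[ 0.40831934 -0.18135158  0.022     ] [ 0.46619375 -0.00442064  0.038     ] [ 0.43939017 -0.33737013  0.046     ]
```

move_arm --deltas '[0, 0, 0, 0, 0, -6.8, 0, 0, 0, 0, 0, -6.8, 0, 0, 0, 0, 0, -6.8, 0, 0, 0, 0, 0, -6.8, 0, 0, 0, 0, 0, -6.8, 0, 0, 0, 0, 0, -6.8, 0, 0, 0, 0, 0, -6.8, 0, 0, 0, 0, 0, -6.8, 0, 0, 0, 0, 0, -6.8, 0, 0, 0, 0, 0, -6.8, 3, 2, 0, 0, 0, 0, 3, 2, 0, 0, 0, 0, 3, 2, 0, 0, 0, 0, 3, 2, 0, 0, 0, 0, 3, 2, 0, 0, 0, 0, 3, 2, 0, 0, 0, 0, 3, 2, 0, 0, 0, 0, 3, 2, 0, 0, 0, 0, 3, 2, 0, 0, 0, 0, 3, 2, 0, 0, 0, 0]' --jaw 0 --grip_force 40

```text
time_s: 1.82
tcp_pos: [0.4253, -0.2547, 0.2312]
tcp_rot: [[0.0, 1.0, 0.0], [1.0, -0.0, -0.0], [-0.0, 0.0, -1.0]]
contact_force: [0.3, -0.7, -1.0]
grip_width: 0.0856
```

move_arm --deltas '[2.87, 0.25, 0.5, 0, 0, 0, 2.87, 0.25, 0.5, 0, 0, 0, 2.87, 0.25, 0.5, 0, 0, 0, 2.87, 0.25, 0.5, 0, 0, 0, 2.87, 0.25, 0.5, 0, 0, 0, 2.87, 0.25, 0.5, 0, 0, 0, 2.87, 0.25, 0.5, 0, 0, 0, 2.87, 0.25, 0.5, 0, 0, 0, 2.87, 0.25, 0.5, 0, 0, 0, 2.87, 0.25, 0.5, 0, 0, 0, 2.87, 0.25, 0.5, 0, 0, 0, 2.87, 0.25, 0.5, 0, 0, 0, 2.87, 0.25, 0.5, 0, 0, 0, 2.87, 0.25, 0.5, 0, 0, 0, 2.87, 0.25, 0.5, 0, 0, 0, 0, 0, 0, 0, 0, 0, 0, 0, 0, 0, 0, 0]'

```text
time_s: 3.23
tcp_pos: [0.4617, 0.1752, 0.1556]
tcp_rot: [[-0.003, 1.0, -0.001], [1.0, 0.003, -0.0], [-0.0, -0.001, -1.0]]
contact_force: [0.3, -0.0, 1.0]
grip_width: 0.0852
```

Run:
```python
from w import *
st=sensors.read_state(); c=snap('wrist','w1'); import pickle; pickle.dump(st,open('pics/w1.pkl','wb'))
h=cv2.cvtColor(c['img'],cv2.COLOR_RGB2HSV).astype(int)
m=((h[...,1]>45)&(h[...,2]>85)&(abs(h[...,0]-98)<16)).astype(np.uint8)
n,l,s,ce=cv2.connectedComponentsWithStats(m)
for i in range(1,n):
    if s[i,4]>60: print(ce[i],s[i],wonz(c,st,*ce[i],.026))
print(st['tcp_pos'])
```

```text
[259.0252443  181.81188925] [ 239  162   41   40 1228] [0.46236543 0.17739161 0.026     ]
[0.4616578  0.17515549 0.15562209]
```

View pics/w1.png

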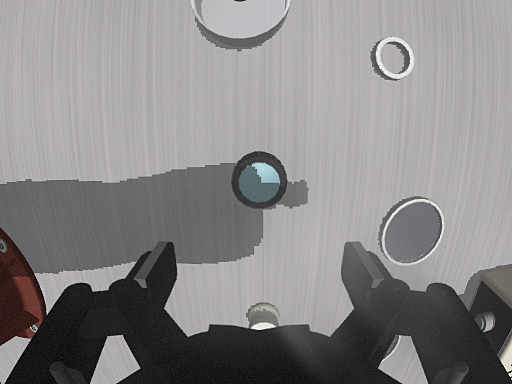

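move_arm --deltas '[0.13, 0.13, 1.7, 0, 0, 0, 0, 0, 1.7, 0, 0, 0, 0, 0, 1.7, 0, 0, 0, 0, 0, 1.7, 0, 0, 0, 0, 0, 1.7, 0, 0, 0, 0, 0, 1.7, 0, 0, 0, 0, 0, 1.7, 0, 0, 0, 0, 0, 1.7, 0, 0, 0, 0, 0, 0.8, 0, 0, 0, 0, 0, 0.6, 0, 0, 0, 0, 0, 0.4, 0, 0, 0, 0, 0, 0, 0, 0, 0, 0, 0, 0, 0, 0, 0]'

```text
time_s: 4.37
tcp_pos: [0.4641, 0.1752, 0.003]
tcp_rot: [[0.0, 1.0, 0.001], [1.0, -0.0, -0.0], [-0.0, 0.001, -1.0]]
contact_force: [-0.3, 0.7, -0.0]
grip_width: 0.0853
```

move_arm --deltas '[0, 0, 0, 0, 0, 0, 0, 0, 0, 0, 0, 0, 0, 0, 0, 0, 0, 0, 0, 0, 0, 0, 0, 0, 0, 0, 0, 0, 0, 0, 0, 0, 0, 0, 0, 0, 0, 0, 0, 0, 0, 0]' --jaw 0.5 --grip_force 30

```text
time_s: 4.95
tcp_pos: [0.4642, 0.1755, 0.0032]
tcp_rot: [[0.0, 1.0, 0.001], [1.0, -0.0, -0.0], [-0.0, 0.001, -1.0]]
contact_force: [-1.7, -1.2, 5.8]
grip_width: 0.0525
```

move_arm --deltas '[0, 0, -0.2, 0, 0, 0, 0, 0, -0.4, 0, 0, 0, 0, 0, -0.8, 0, 0, 0, 0, 0, -1.2, 0, 0, 0, 0, 0, -1.2, 0, 0, 0, 0, 0, -1.2, 0, 0, 0, 0, 0, -1.2, 0, 0, 0, 0, 0, -1.2, 0, 0, 0, 0, 0, -1.2, 0, 0, 0, 0, 0, -0.8, 0, 0, 0, 0, 0, -0.4, 0, 0, 0, 0, 0, 0, 0, 0, 0]'

```text
time_s: 5.95
tcp_pos: [0.4642, 0.1754, 0.1014]
tcp_rot: [[0.0, 1.0, 0.001], [1.0, -0.0, 0.0], [0.0, 0.001, -1.0]]
contact_force: [0.8, -0.0, -2.4]
grip_width: 0.0525
```

Run:
```python
from w import *
st=sensors.read_state(); c=snap('wrist','w2'); print(st['tcp_pos'],st['contact_force'],st['grip_width'])
h=cv2.cvtColor(c['img'],cv2.COLOR_RGB2HSV).astype(int)
print(c['depth'][260:330:10,259])
```

```text
[0.4642156  0.17540984 0.10135867] [ 0.78650375 -0.01604905 -2.39113131] 0.05253054641487501
[0.13549688 0.13768725 0.13722034 0.14064471 0.1446036  0.2930036
 0.29715183]
```

View pics/w2.png

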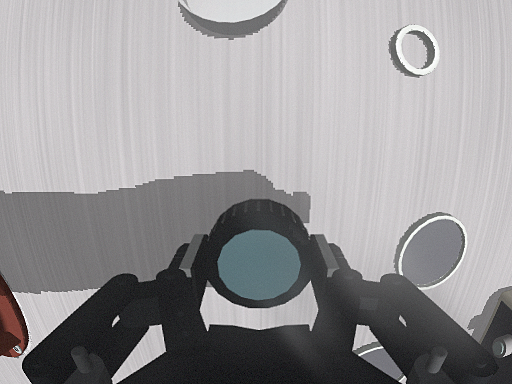

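```bash
cat >> w.py <<'E'
def glass(c,box,st=None):
    h=cv2.cvtColor(c['img'],cv2.COLOR_RGB2HSV).astype(int)
    m=(h[...,1]>40)&(h[...,2]>60)&(abs(h[...,0]-96)<18); b=np.zeros_like(m); b[box[1]:box[3],box[0]:box[2]]=1; m&=b
    n,l,s,ce=cv2.connectedComponentsWithStats(m.astype(np.uint8)); i=1+np.argmax(s[1:,4]); m=l==i
    v,u=np.nonzero(m); P=np.array([wpt(c,a,b_,c['depth'][b_,a]) for a,b_ in zip(u,v)])
    A=np.c_[P[:,:2],np.ones(len(P))]; co=np.linalg.lstsq(A,P[:,2],rcond=None)[0]
    return P.mean(0), (P.min(0)+P.max(0))/2, P.max(0)-P.min(0), co
E
python3 - <<'E'
from w import *
c=dict(np.load('pics/w2.npz')); print(*glass(c,(200,215,320,310)),sep='\n')
E
```

```text
[ 0.00248751  0.00049671 -0.02100681]
[ 0.02730942  0.00042044 -0.07938377]
[0.09439163 0.03972492 0.123328  ]
[-0.39240774  0.00146666 -0.02003142]
```

```bash
sed -i 's/    A=np.c_\[P/    P=P[abs(P[:,2]-np.median(P[:,2]))<.012]\n    A=np.c_[P/' w.py
python3 - <<'E'
from w import *
c=dict(np.load('pics/w2.npz')); print(*glass(c,(200,215,320,310)),sep='\n')
E
```

```text
[ 0.00207769  0.00049627 -0.02032371]
[ 0.00031919  0.00042044 -0.02032582]
[0.04041119 0.03972492 0.00521209]
[ 0.00416563  0.00236423 -0.02033354]
```

Run:
```python
from m import *
for tag,W in(('top0',dict(TL=(276,158,30),TS=(204,145,26))),('scene0',dict(TL=(209,217,30),TS=(275,236,26)))):
    c=dict(np.load(f'pics/{tag}.npz')); h=cv2.cvtColor(c['img'],cv2.COLOR_RGB2HSV)
    for k,(u,v,r) in W.items():
        g=h[...,2][v-r:v+r,u-r:u+r].astype(int); 
        for th in (150,165):
            m=(g>th).astype(np.uint8)
            cs=max(cv2.findContours(m,cv2.RETR_EXTERNAL,cv2.CHAIN_APPROX_NONE)[0],key=lambda q:len(q))
            cs=cv2.convexHull(cs); e=cv2.fitEllipse(cs); p=(e[0][0]+u-r,e[0][1]+v-r); print(tag,k,th,np.round(p,2),np.round(e[1],1),onz(c,*p,.010).round(4))
```

```text
top0 TL 150 [275.57 158.51] [43.9 44.8] [ 0.6152 -0.0691  0.01  ]
top0 TL 165 [276.1  158.82] [43.1 43.5] [ 0.6144 -0.0704  0.01  ]
top0 TS 150 [203.47 144.42] [33.6 34.7] [0.6467 0.1116 0.01  ]
top0 TS 165 [202.81 144.12] [32.2 33.2] [0.6474 0.1133 0.01  ]
scene0 TL 150 [188.6  238.57] [15.6 95.5] [ 0.7108 -0.0936  0.01  ]
scene0 TL 165 [200.83 239.44] [19.8 62.9] [ 0.7065 -0.0632  0.01  ]
scene0 TS 150 [263.5 227.5] [ 4.2 13.6] [0.6271 0.0801 0.01  ]Traceback (most recent call last):
  File "<stdin>", line 8, in <module>
ValueError: max() iterable argument is empty
```

move_arm --deltas '[-1.03, 0.63, 0, 0, 0, 0, -2.05, 1.26, 0, 0, 0, 0, -2.05, 1.26, 0, 0, 0, 0, -2.05, 1.26, 0, 0, 0, 0, -2.05, 1.26, 0, 0, 0, 0, -2.05, 1.26, 0, 0, 0, 0, -2.05, 1.26, 0, 0, 0, 0, -2.05, 1.26, 0, 0, 0, 0, -2.05, 1.26, 0, 0, 0, 0, -2.05, 1.26, 0, 0, 0, 0, -2.05, 1.26, 0, 0, 0, 0, -2.05, 1.26, 0, 0, 0, 0, -1.03, 0.63, 0, 0, 0, 0, 0, 0, 0, 0, 0, 0, 0, 0, 0, 0, 0, 0]'

```text
time_s: 7.25
tcp_pos: [0.6142, -0.071, 0.0994]
tcp_rot: [[0.001, 1.0, -0.002], [1.0, -0.001, 0.001], [0.001, -0.002, -1.0]]
contact_force: [0.3, -0.2, -1.2]
grip_width: 0.0527
```

Run:
```python
from w import *
st=sensors.read_state(); c=snap('wrist','w3'); print(st['tcp_pos'],st['contact_force'],st['grip_width'])
```

```text
[ 0.61418599 -0.0710141   0.09936604] [ 0.29554314 -0.23937587 -1.24496278] 0.05270200700321086
```

View pics/w3.png

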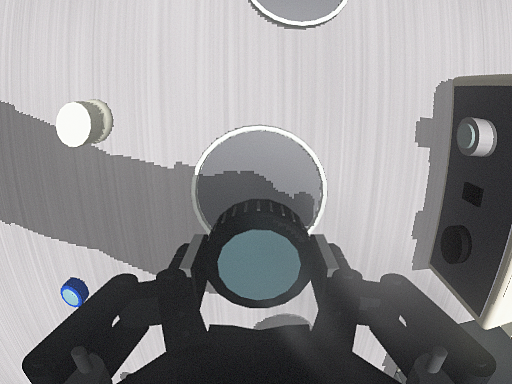

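```bash
cat >> w.py <<'E'
from scipy.optimize import least_squares
def rim(c,st,box,g,r,th=195,z=.010):
    V=c['img'].max(2); v,u=np.nonzero(V[box[1]:box[3],box[0]:box[2]]>th); u=u+box[0];v=v+box[1]
    P=np.array([wonz(c,st,a,b,z)[:2] for a,b in zip(u,v)])
    k=abs(np.hypot(*(P-g).T)-r)<.006; P=P[k]
    s=least_squares(lambda q:np.hypot(P[:,0]-q[0],P[:,1]-q[1])-q[2],[*g,r],loss='soft_l1',f_scale=.001)
    return s.x,len(P),np.abs(s.fun).mean()
E
python3 - <<'E'
from w import *
c=dict(np.load('pics/w3.npz')); st=sensors.read_state()
for th in(170,195,215): print(rim(c,st,(180,115,340,210),[.616,-.07],.055,th))
E
```

```text
(array([ 0.61550683, -0.06918687,  0.05660248]), 1969, np.float64(0.0021037876540591226))
(array([ 0.61566975, -0.06911925,  0.05666436]), 1774, np.float64(0.0020197509225370583))
(array([ 0.61448664, -0.0677311 ,  0.05452597]), 1046, np.float64(0.0013467689313751033))
```

move_arm --deltas '[0.05, 0.1, 0.6, 0, 0, 0, 0, 0, 1.2, 0, 0, 0, 0, 0, 1.2, 0, 0, 0, 0, 0, 1.2, 0, 0, 0, 0, 0, 1.2, 0, 0, 0, 0, 0, 1.2, 0, 0, 0, 0, 0, 0.7, 0, 0, 0, 0, 0, 0.4, 0, 0, 0, 0, 0, 0.3, 0, 0, 0, 0, 0, 0.3, 0, 0, 0, 0, 0, 0.3, 0, 0, 0, 0, 0, 0.2, 0, 0, 0, 0, 0, 0.2, 0, 0, 0, 0, 0, 0.2, 0, 0, 0, 0, 0, 0, 0, 0, 0, 0, 0, 0, 0, 0, 0]'

```text
time_s: 8.63
tcp_pos: [0.6157, -0.0703, 0.0083]
tcp_rot: [[0.0, 1.0, -0.0], [1.0, -0.0, -0.0], [-0.0, -0.0, -1.0]]
contact_force: [-0.2, 0.3, -1.9]
grip_width: 0.0524
```

move_arm --deltas '[0, 0, 0.1, 0, 0, 0, 0, 0, 0, 0, 0, 0, 0, 0, 0, 0, 0, 0]'

```text
time_s: 8.88
tcp_pos: [0.6158, -0.0703, 0.0074]
tcp_rot: [[0.0, 1.0, 0.0], [1.0, -0.0, -0.0], [-0.0, 0.0, -1.0]]
contact_force: [0.5, 0.3, -0.8]
grip_width: 0.0525
```

move_arm --deltas '[0, 0, 0.1, 0, 0, 0, 0, 0, 0, 0, 0, 0, 0, 0, 0, 0, 0, 0]'

```text
time_s: 9.13
tcp_pos: [0.616, -0.0703, 0.0072]
tcp_rot: [[0.0, 1.0, 0.0], [1.0, -0.0, -0.0], [-0.0, 0.0, -1.0]]
contact_force: [-2.6, 1.5, 6.3]
grip_width: 0.053
```

move_arm --deltas '[0, 0, -0.05, 0, 0, 0, 0, 0, 0, 0, 0, 0, 0, 0, 0, 0, 0, 0, 0, 0, 0, 0, 0, 0, 0, 0, 0, 0, 0, 0, 0, 0, 0, 0, 0, 0]' --jaw 0.25

```text
time_s: 9.63
tcp_pos: [0.6157, -0.0702, 0.0067]
tcp_rot: [[0.0, 1.0, -0.0], [1.0, -0.0, -0.0], [-0.0, -0.0, -1.0]]
contact_force: [0.3, 0.0, 0.3]
grip_width: 0.0644
```

move_arm --deltas '[0, 0, -0.5, 0, 0, 0, 0, 0, -1.0, 0, 0, 0, 0, 0, -1.5, 0, 0, 0, 0, 0, -1.5, 0, 0, 0, 0, 0, -1.5, 0, 0, 0, 0, 0, -1.5, 0, 0, 0, 0, 0, -1.5, 0, 0, 0, 0, 0, -1.5, 0, 0, 0]'

```text
time_s: 10.3
tcp_pos: [0.616, -0.0703, 0.1138]
tcp_rot: [[0.0, 1.0, 0.001], [1.0, -0.0, -0.0], [-0.0, 0.001, -1.0]]
contact_force: [-0.1, 0.1, 0.1]
grip_width: 0.0643
```

move_arm --deltas '[-0.58, -0.69, 0, 0, 0, 0, -1.16, -1.39, 0, 0, 0, 0, -1.16, -1.39, 0, 0, 0, 0, -1.16, -1.39, 0, 0, 0, 0, -1.16, -1.39, 0, 0, 0, 0, -1.16, -1.39, 0, 0, 0, 0, -1.16, -1.39, 0, 0, 0, 0, -1.16, -1.39, 0, 0, 0, 0, -1.16, -1.39, 0, 0, 0, 0, -1.16, -1.39, 0, 0, 0, 0, -0.58, -0.69, 0, 0, 0, 0, 0, 0, 0, 0, 0, 0, 0, 0, 0, 0, 0, 0]' --jaw 0.35

```text
time_s: 11.38
tcp_pos: [0.4768, -0.1864, 0.1118]
tcp_rot: [[0.001, 1.0, 0.0], [1.0, -0.001, -0.0], [-0.0, 0.0, -1.0]]
contact_force: [-0.8, -0.5, -0.1]
grip_width: 0.0553
```

Run:
```python
from w import *
st=sensors.read_state(); c=snap('wrist','w4'); snap('top','top4'); print(st['tcp_pos'],st['grip_width'])
h=cv2.cvtColor(c['img'],cv2.COLOR_RGB2HSV).astype(int)
m=((h[...,1]>40)&(h[...,2]>80)&(abs(h[...,0]-98)<16)).astype(np.uint8)
n,l,s,ce=cv2.connectedComponentsWithStats(m)
for i in range(1,n):
    if s[i,4]>60: print(ce[i],s[i],wonz(c,st,*ce[i],.022),wonz(c,st,*ce[i],.030))
```

```text
[ 0.47679732 -0.18636161  0.11179037] 0.05534403819440477
[425.08548851  64.50359195] [ 406   42   39   46 1392] [ 0.61837273 -0.06939665  0.022     ] [ 0.61348705 -0.07086771  0.03      ]
[177.62774451 190.93413174] [ 160  172   37   38 1002] [ 0.41003266 -0.18100346  0.022     ] [ 0.41236748 -0.17860653  0.03      ]
[256.13061224 196.98571429] [244 185  26  25 490] [ 0.47531489 -0.18626832  0.022     ] [ 0.47538721 -0.18368892  0.03      ]
```

View pics/w4.png

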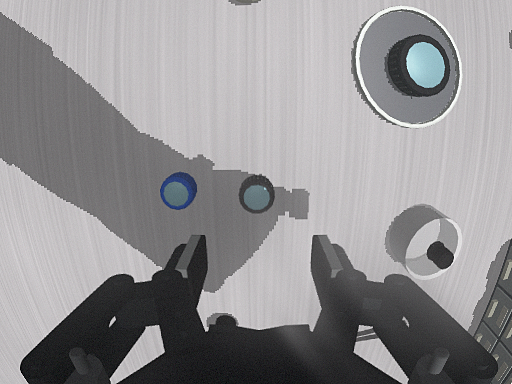

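View pics/top4.png

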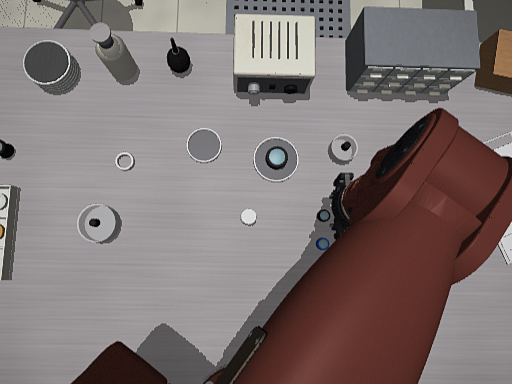

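move_arm --deltas '[0.05, -0.05, 1.0, 0, 0, 0, 0, 0, 1.5, 0, 0, 0, 0, 0, 1.5, 0, 0, 0, 0, 0, 1.5, 0, 0, 0, 0, 0, 1.5, 0, 0, 0, 0, 0, 1.5, 0, 0, 0, 0, 0, 1.0, 0, 0, 0, 0, 0, 0.6, 0, 0, 0, 0, 0, 0.4, 0, 0, 0, 0, 0, 0.3, 0, 0, 0, 0, 0, 0, 0, 0, 0, 0, 0, 0, 0, 0, 0]'

```text
time_s: 12.48
tcp_pos: [0.4767, -0.1859, 0.0043]
tcp_rot: [[0.0, 1.0, 0.001], [1.0, -0.0, -0.001], [-0.001, 0.001, -1.0]]
contact_force: [-0.5, -1.0, 0.2]
grip_width: 0.0556
```

move_arm --deltas '[0, 0, 0, 0, 0, 0, 0, 0, 0, 0, 0, 0, 0, 0, 0, 0, 0, 0, 0, 0, 0, 0, 0, 0, 0, 0, 0, 0, 0, 0, 0, 0, 0, 0, 0, 0, 0, 0, 0, 0, 0, 0]' --jaw 0.8 --grip_force 25

```text
time_s: 13.07
tcp_pos: [0.4768, -0.1861, 0.0045]
tcp_rot: [[0.0, 1.0, 0.001], [1.0, -0.0, -0.001], [-0.001, 0.001, -1.0]]
contact_force: [-0.4, 0.6, 5.7]
grip_width: 0.029
```

move_arm --deltas '[0, 0, -0.2, 0, 0, 0, 0, 0, -0.4, 0, 0, 0, 0, 0, -0.8, 0, 0, 0, 0, 0, -1.2, 0, 0, 0, 0, 0, -1.2, 0, 0, 0, 0, 0, -1.2, 0, 0, 0, 0, 0, -1.2, 0, 0, 0, 0, 0, -1.2, 0, 0, 0, 0, 0, -1.2, 0, 0, 0, 0, 0, -0.8, 0, 0, 0, 0, 0, -0.4, 0, 0, 0, 0, 0, 0, 0, 0, 0]'

```text
time_s: 14.07
tcp_pos: [0.4768, -0.1861, 0.1029]
tcp_rot: [[0.0, 1.0, 0.001], [1.0, -0.0, -0.001], [-0.001, 0.001, -1.0]]
contact_force: [-0.5, -0.3, -1.0]
grip_width: 0.0291
```

Run:
```python
from w import *
st=sensors.read_state(); c=snap('wrist','w5'); print(st['tcp_pos'],st['contact_force'],st['grip_width'])
print(*glass(c,(200,215,320,310)),sep='\n')
```

```text
[ 0.47684083 -0.18610687  0.10292881] [-0.4807171  -0.3337879  -0.99135199] 0.02908132367858015
[-0.00057387  0.00037422 -0.01498719]
[-0.0016312   0.00023806 -0.01483249]
[0.02192915 0.02181198 0.00453573]
[ 0.00225151 -0.00425988 -0.0149843 ]
```

View pics/w5.png

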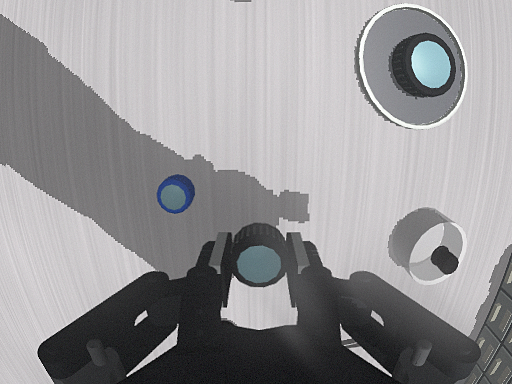

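move_arm --deltas '[1.07, 0.61, 0, 0, 0, 0, 2.13, 1.22, 0, 0, 0, 0, 2.13, 1.22, 0, 0, 0, 0, 2.13, 1.22, 0, 0, 0, 0, 2.13, 1.22, 0, 0, 0, 0, 2.13, 1.22, 0, 0, 0, 0, 2.13, 1.22, 0, 0, 0, 0, 2.13, 1.22, 0, 0, 0, 0, 2.13, 1.22, 0, 0, 0, 0, 2.13, 1.22, 0, 0, 0, 0, 2.13, 1.22, 0, 0, 0, 0, 2.13, 1.22, 0, 0, 0, 0, 2.13, 1.22, 0, 0, 0, 0, 2.13, 1.22, 0, 0, 0, 0, 1.07, 0.61, 0, 0, 0, 0, 0, 0, 0, 0, 0, 0, 0, 0, 0, 0, 0, 0]'

```text
time_s: 15.53
tcp_pos: [0.6465, 0.1135, 0.1005]
tcp_rot: [[-0.001, 1.0, -0.002], [1.0, 0.001, -0.0], [-0.0, -0.002, -1.0]]
contact_force: [0.2, -0.1, -0.2]
grip_width: 0.0286
```

Run:
```python
from w import *
st=sensors.read_state(); c=snap('wrist','w6'); print(st['tcp_pos'],st['contact_force'],st['grip_width'])
for th in(170,195,215): print(rim(c,st,(180,115,340,250),[.648,.112],.042,th))
```

```text
[0.64652713 0.11352374 0.10053244] [ 0.1644081  -0.06468707 -0.17461942] 0.028628225596610025
(array([0.64761257, 0.11142448, 0.04448529]), 1618, np.float64(0.0023661568509194225))
(array([0.64793743, 0.11169247, 0.0442213 ]), 1435, np.float64(0.002384504271410615))
(array([0.6460015 , 0.11204725, 0.041469  ]), 543, np.float64(0.0007803675642531902))
```

View pics/w6.png

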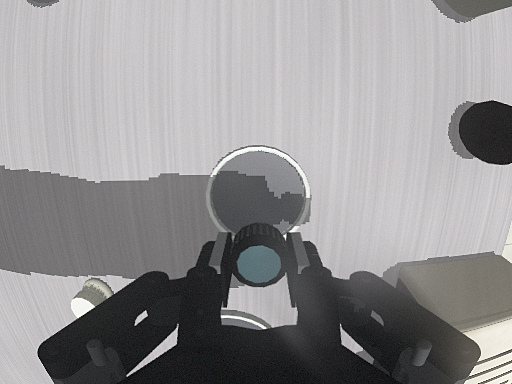

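move_arm --deltas '[0, 0, 0.6, 0, 0, 0, 0, 0, 1.2, 0, 0, 0, 0, 0, 1.2, 0, 0, 0, 0, 0, 1.2, 0, 0, 0, 0, 0, 1.2, 0, 0, 0, 0, 0, 1.2, 0, 0, 0, 0, 0, 0.9, 0, 0, 0, 0, 0, 0.5, 0, 0, 0, 0, 0, 0.3, 0, 0, 0, 0, 0, 0.3, 0, 0, 0, 0, 0, 0.3, 0, 0, 0, 0, 0, 0.2, 0, 0, 0, 0, 0, 0.2, 0, 0, 0, 0, 0, 0, 0, 0, 0, 0, 0, 0, 0, 0, 0]'

```text
time_s: 16.83
tcp_pos: [0.6473, 0.1125, 0.009]
tcp_rot: [[0.0, 1.0, 0.0], [1.0, -0.0, -0.0], [-0.0, 0.0, -1.0]]
contact_force: [-0.4, 0.4, -0.5]
grip_width: 0.0284
```

move_arm --deltas '[0, 0, 0.07, 0, 0, 0, 0, 0, 0, 0, 0, 0, 0, 0, 0, 0, 0, 0]'

```text
time_s: 17.08
tcp_pos: [0.6475, 0.1125, 0.0086]
tcp_rot: [[0.0, 1.0, 0.001], [1.0, -0.0, -0.0], [-0.0, 0.001, -1.0]]
contact_force: [-1.1, -0.0, 5.1]
grip_width: 0.0288
```

move_arm --deltas '[0, 0, -0.05, 0, 0, 0, 0, 0, 0, 0, 0, 0, 0, 0, 0, 0, 0, 0, 0, 0, 0, 0, 0, 0, 0, 0, 0, 0, 0, 0, 0, 0, 0, 0, 0, 0]' --jaw 0.52

```text
time_s: 17.58
tcp_pos: [0.6471, 0.1125, 0.0085]
tcp_rot: [[0.0, 1.0, -0.0], [1.0, -0.0, -0.0], [-0.0, -0.0, -1.0]]
contact_force: [1.4, -1.0, 0.0]
grip_width: 0.0407
```

move_arm --deltas '[0, 0, -0.5, 0, 0, 0, 0, 0, -1.0, 0, 0, 0, 0, 0, -1.5, 0, 0, 0, 0, 0, -1.5, 0, 0, 0, 0, 0, -1.5, 0, 0, 0, 0, 0, -1.5, 0, 0, 0, 0, 0, -1.5, 0, 0, 0, 0, 0, -1.5, 0, 0, 0]'

```text
time_s: 18.25
tcp_pos: [0.6474, 0.1125, 0.1156]
tcp_rot: [[0.0, 1.0, 0.001], [1.0, -0.0, -0.0], [-0.0, 0.001, -1.0]]
contact_force: [-0.5, 0.7, -0.4]
grip_width: 0.0407
```

move_arm --deltas '[1.0, -0.83, -0.1, 0, 0, 0, 2.0, -1.67, -0.2, 0, 0, 0, 2.0, -1.67, -0.2, 0, 0, 0, 2.0, -1.67, -0.2, 0, 0, 0, 2.0, -1.67, -0.2, 0, 0, 0, 2.0, -1.67, -0.2, 0, 0, 0, 2.0, -1.67, -0.2, 0, 0, 0, 2.0, -1.67, -0.2, 0, 0, 0, 2.0, -1.67, -0.2, 0, 0, 0, 2.0, -1.67, 0, 0, 0, 0, 2.0, -1.67, 0, 0, 0, 0, 2.0, -1.67, 0, 0, 0, 0, 1.0, -0.83, 0, 0, 0, 0, 0, 0, 0, 0, 0, 0, 0, 0, 0, 0, 0, 0]' --jaw 0.45

```text
time_s: 19.5
tcp_pos: [0.4464, 0.3529, 0.1305]
tcp_rot: [[-0.001, 1.0, 0.0], [1.0, 0.001, -0.0], [-0.0, 0.0, -1.0]]
contact_force: [-0.2, 1.0, -0.1]
grip_width: 0.0468
```

Run:
```python
from w import *
st=sensors.read_state(); c=snap('wrist','w7'); snap('top','top7');snap('scene','scene7'); print(st['tcp_pos'],st['grip_width'])
V=c['img'].max(2)
m=(V<45).astype(np.uint8); m[265:]=0
n,l,s,ce=cv2.connectedComponentsWithStats(m)
for i in range(1,n):
    if s[i,4]>60: print(ce[i],s[i],wonz(c,st,*ce[i],.051),wonz(c,st,*ce[i],.062))
```

```text
[0.44641764 0.3528981  0.13048079] 0.046760008543657465
[208.54948805 252.89419795] [199 234  17  31 293] [0.40454655 0.30632614 0.051     ] [0.40665736 0.31236824 0.062     ]
[185.46464646 254.29292929] [176 243  19  22 198] [0.38408066 0.30426784 0.051     ] [0.38721242 0.31041261 0.062     ]
```

View pics/w7.png

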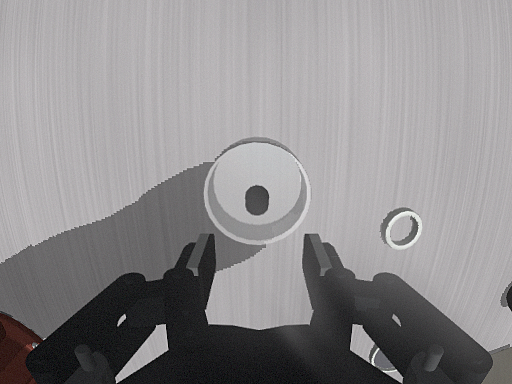

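View pics/top7.png

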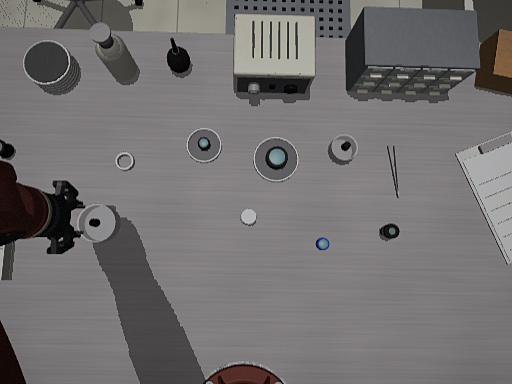

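Run:
```python
from m import *
from w import wonz
st=sensors.read_state(); c=dict(np.load('pics/w7.npz'))
V=c['img'].max(2).astype(int)
m=np.zeros(V.shape,np.uint8); m[180:222,235:280]=(V[180:222,235:280]<95)
for b in blob(m,mina=40): print(b, wonz(c,st,*b[0],.051))
t=dict(np.load('pics/top7.npz')); h=cv2.cvtColor(t['img'],cv2.COLOR_RGB2HSV).astype(int)
for k,(u,v,r,z) in dict(LL=(276,157,14,.030),LS=(204,144,10,.026)).items():
    m=np.zeros(V.shape,bool); m[v-r:v+r,u-r:u+r]=1; m&=(h[...,1]>45)&(h[...,2]>85)&(abs(h[...,0]-98)<16)
    for b in blob(m): print(k,b[:2],onz(t,*b[0],z))
s=dict(np.load('pics/scene7.npz')); h=cv2.cvtColor(s['img'],cv2.COLOR_RGB2HSV).astype(int)
for k,(u,v,r,z) in dict(LL=(209,213,14,.030),LS=(275,232,10,.026)).items():
    m=np.zeros(V.shape,bool); m[v-r:v+r,u-r:u+r]=1; m&=(h[...,1]>45)&(h[...,2]>85)&(abs(h[...,0]-98)<16)
    for b in blob(m): print(k,b[:2],onz(s,*b[0],z))
```

```text
(array([256.67, 199.72]), np.int32(563), array([245, 185,  24,  30], dtype=int32)) [0.44654024 0.35300027 0.051     ]
LL (array([276.65, 156.33]), np.int32(204)) [ 0.61626079 -0.06968338  0.03      ]
LS (array([203.13, 142.27]), np.int32(62)) [0.64798827 0.11106867 0.026     ]
LL (array([208.64, 210.4 ]), np.int32(131)) [ 0.6184548  -0.06824137  0.03      ]
LS (array([274.76, 230.98]), np.int32(49)) [0.64980188 0.11219085 0.026     ]
```

move_arm --deltas '[0, 0, 0.7, 0, 0, 0, 0, 0, 1.3, 0, 0, 0, 0, 0, 1.3, 0, 0, 0, 0, 0, 1.3, 0, 0, 0, 0, 0, 1.3, 0, 0, 0, 0, 0, 1.3, 0, 0, 0, 0, 0, 0.7, 0, 0, 0, 0, 0, 0.5, 0, 0, 0, 0, 0, 0.3, 0, 0, 0, 0, 0, 0, 0, 0, 0, 0, 0, 0, 0, 0, 0]'

```text
time_s: 20.57
tcp_pos: [0.4472, 0.3528, 0.044]
tcp_rot: [[0.0, 1.0, 0.001], [1.0, -0.0, 0.0], [0.0, 0.001, -1.0]]
contact_force: [-0.2, 0.4, -0.1]
grip_width: 0.0469
```

move_arm --deltas '[0, 0, 0, 0, 0, 0, 0, 0, 0, 0, 0, 0, 0, 0, 0, 0, 0, 0, 0, 0, 0, 0, 0, 0, 0, 0, 0, 0, 0, 0, 0, 0, 0, 0, 0, 0, 0, 0, 0, 0, 0, 0]' --jaw 0.95 --grip_force 40

```text
time_s: 21.15
tcp_pos: [0.4475, 0.3528, 0.0444]
tcp_rot: [[0.0, 1.0, 0.001], [1.0, -0.0, 0.001], [0.001, 0.001, -1.0]]
contact_force: [-0.4, -0.3, 6.1]
grip_width: 0.0162
```

move_arm --deltas '[0, 0, -0.2, 0, 0, 0, 0, 0, -0.4, 0, 0, 0, 0, 0, -0.8, 0, 0, 0, 0, 0, -1.2, 0, 0, 0, 0, 0, -1.2, 0, 0, 0, 0, 0, -1.2, 0, 0, 0, 0, 0, -1.2, 0, 0, 0, 0, 0, -1.2, 0, 0, 0, 0, 0, -1.2, 0, 0, 0, 0, 0, -1.2, 0, 0, 0, 0, 0, -0.8, 0, 0, 0, 0, 0, -0.4, 0, 0, 0, 0, 0, 0, 0, 0, 0]'

```text
time_s: 22.23
tcp_pos: [0.4474, 0.3528, 0.1546]
tcp_rot: [[0.0, 1.0, 0.001], [1.0, -0.0, 0.0], [0.0, 0.001, -1.0]]
contact_force: [0.3, 0.4, -1.4]
grip_width: 0.0162
```

Run:
```python
from w import *
st=sensors.read_state(); c=snap('wrist','w8'); snap('scene','scene8'); print(st['tcp_pos'],st['contact_force'],st['grip_width'])
```

```text
[0.447415   0.35280695 0.15463005] [ 0.33600829  0.40698317 -1.38739817] 0.016183144368498582
```

View pics/w8.png

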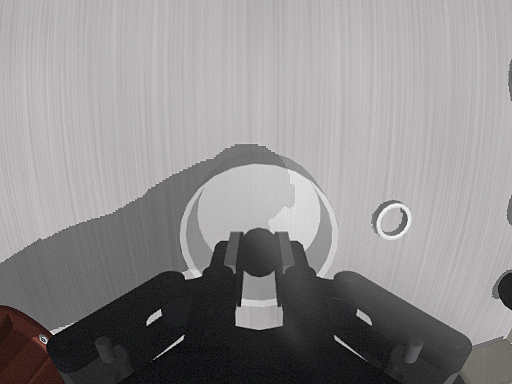

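View pics/scene8.png

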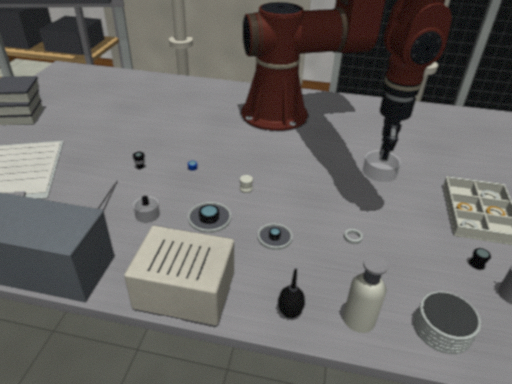

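Run:
```python
from w import *
c=dict(np.load('pics/w8.npz'))
for v in(228,250,272):
    d,o=wpt(c,259,v); print(v,o+d*(-.018-o[2])/d[2],c['depth'][v,259],wpt(c,259,v,c['depth'][v,259]))
```

```text
228 [ 0.02012543  0.00071038 -0.018     ] 0.15715986 [0.01051269 0.00073423 0.00375148]
250 [ 0.00885311  0.00071479 -0.018     ] 0.14030758 [ 0.00718699  0.00071833 -0.01487726]
272 [-0.00334761  0.00072015 -0.018     ] 0.14327165 [-0.00494634  0.00072313 -0.01547316]
```

move_arm --deltas '[-1.24, 0.5, 0, 0, 0, 0, -2.49, 0.99, 0, 0, 0, 0, -2.49, 0.99, 0, 0, 0, 0, -2.49, 0.99, 0, 0, 0, 0, -2.49, 0.99, 0, 0, 0, 0, -2.49, 0.99, 0, 0, 0, 0, -2.49, 0.99, 0, 0, 0, 0, -2.49, 0.99, 0, 0, 0, 0, -2.49, 0.99, 0, 0, 0, 0, -2.49, 0.99, 0, 0, 0, 0, -2.49, 0.99, 0, 0, 0, 0, -2.49, 0.99, 0, 0, 0, 0, -2.49, 0.99, 0, 0, 0, 0, -2.49, 0.99, 0, 0, 0, 0, -2.49, 0.99, 0, 0, 0, 0, -2.49, 0.99, 0, 0, 0, 0, -2.49, 0.99, 0, 0, 0, 0, -1.24, 0.5, 0, 0, 0, 0, 0, 0, 0, 0, 0, 0, 0, 0, 0, 0, 0, 0]'

```text
time_s: 24.0
tcp_pos: [0.6147, -0.0711, 0.1528]
tcp_rot: [[0.001, 1.0, -0.001], [1.0, -0.001, 0.001], [0.001, -0.001, -1.0]]
contact_force: [0.0, -0.1, -1.2]
grip_width: 0.0163
```

Run:
```python
from w import *
st=sensors.read_state(); c=snap('wrist','w9'); snap('top','top9'); snap('scene','scene9'); print(st['tcp_pos'],st['contact_force'],st['grip_width'])
print(sensors.read_state()['tcp_pos'])
```

```text
[ 0.61471199 -0.07111077  0.15281555] [ 0.04262029 -0.11033337 -1.20608663] 0.016280269619443916
[ 0.6147887  -0.06959922  0.15343819]
```

View pics/w9.png

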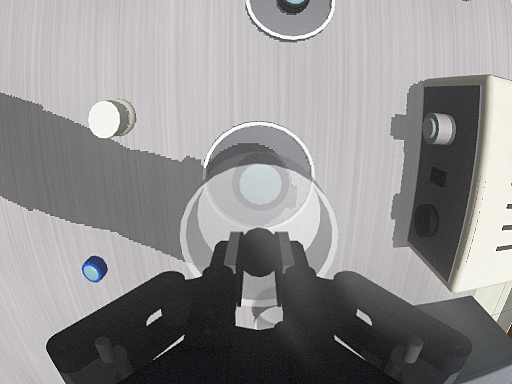

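View pics/top9.png

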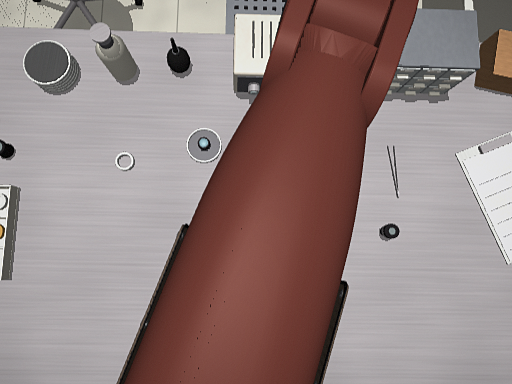

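move_arm --deltas '[0, 0, 0.6, 0, 0, 0, 0, 0, 1.2, 0, 0, 0, 0, 0, 1.2, 0, 0, 0, 0, 0, 1.2, 0, 0, 0, 0, 0, 1.2, 0, 0, 0, 0, 0, 1.2, 0, 0, 0, 0, 0, 0.8, 0, 0, 0, 0, 0, 0.8, 0, 0, 0, 0, 0, 0.6, 0, 0, 0, 0, 0, 0.5, 0, 0, 0, 0, 0, 0.4, 0, 0, 0, 0, 0, 0.3, 0, 0, 0, 0, 0, 0.2, 0, 0, 0, 0, 0, 0, 0, 0, 0, 0, 0, 0, 0, 0, 0]'

```text
time_s: 25.4
tcp_pos: [0.6154, -0.0707, 0.0518]
tcp_rot: [[0.0, 1.0, 0.0], [1.0, -0.0, -0.0], [-0.0, 0.0, -1.0]]
contact_force: [-0.3, 0.1, -0.3]
grip_width: 0.0162
```

move_arm --deltas '[0, 0, 0.15, 0, 0, 0, 0, 0, 0.1, 0, 0, 0, 0, 0, 0, 0, 0, 0, 0, 0, 0, 0, 0, 0]'

```text
time_s: 25.73
tcp_pos: [0.6153, -0.0707, 0.0491]
tcp_rot: [[0.0, 1.0, 0.0], [1.0, -0.0, -0.0], [-0.0, 0.0, -1.0]]
contact_force: [0.8, -0.6, -0.3]
grip_width: 0.0167
```

move_arm --deltas '[0, 0, 0.1, 0, 0, 0, 0, 0, 0, 0, 0, 0, 0, 0, 0, 0, 0, 0]'

```text
time_s: 25.98
tcp_pos: [0.6154, -0.0707, 0.0484]
tcp_rot: [[0.0, 1.0, 0.0], [1.0, -0.0, -0.0], [-0.0, 0.0, -1.0]]
contact_force: [-0.1, 0.2, 2.2]
grip_width: 0.0163
```

move_arm --deltas '[0, 0, 0, 0, 0, 0, 0, 0, 0, 0, 0, 0, 0, 0, 0, 0, 0, 0, 0, 0, 0, 0, 0, 0, 0, 0, 0, 0, 0, 0]' --jaw 0.45

```text
time_s: 26.4
tcp_pos: [0.6152, -0.0706, 0.048]
tcp_rot: [[0.0, 1.0, -0.0], [1.0, -0.0, -0.0], [-0.0, -0.0, -1.0]]
contact_force: [0.6, -0.2, 0.4]
grip_width: 0.0471
```

move_arm --deltas '[0, 0, -0.4, 0, 0, 0, 0, 0, -0.8, 0, 0, 0, 0, 0, -1.2, 0, 0, 0, 0, 0, -1.2, 0, 0, 0, 0, 0, -1.2, 0, 0, 0, 0, 0, -1.2, 0, 0, 0, 0, 0, -1.2, 0, 0, 0, 0, 0, -1.2, 0, 0, 0]'

```text
time_s: 27.07
tcp_pos: [0.6155, -0.0707, 0.1338]
tcp_rot: [[0.0, 1.0, 0.001], [1.0, -0.0, -0.0], [-0.0, 0.001, -1.0]]
contact_force: [0.4, -0.7, -0.5]
grip_width: 0.047
```

move_arm --deltas '[-1.01, 0.17, 0, 0, 0, 0, -2.02, 0.34, 0, 0, 0, 0, -2.02, 0.34, 0, 0, 0, 0, -2.02, 0.34, 0, 0, 0, 0, -2.02, 0.34, 0, 0, 0, 0, -2.02, 0.34, 0, 0, 0, 0, -2.02, 0.34, 0, 0, 0, 0, -2.02, 0.34, 0, 0, 0, 0, -1.01, 0.17, 0, 0, 0, 0, 0, 0, 0, 0, 0, 0, 0, 0, 0, 0, 0, 0, 0, 0, 0, 0, 0, 0]'

```text
time_s: 28.07
tcp_pos: [0.6423, -0.2313, 0.1319]
tcp_rot: [[-0.0, 1.0, -0.0], [1.0, 0.0, 0.0], [0.0, -0.0, -1.0]]
contact_force: [-0.4, 0.5, -0.5]
grip_width: 0.0468
```

Run:
```python
from m import *
from w import *
st=sensors.read_state(); c=snap('wrist','w10'); snap('scene','scene10'); snap('top','top10'); print(st['tcp_pos'],st['grip_width'])
V=c['img'].max(2).astype(int)
m=np.zeros(V.shape,np.uint8); m[170:235,235:290]=(V[170:235,235:290]<80)
for b in blob(m,mina=40): print(b, wonz(c,st,*b[0],.051))
```

```text
[ 0.64229282 -0.23132274  0.13190793] 0.046768863563626376
(array([258.15, 197.53]), np.int32(257), array([247, 188,  23,  25], dtype=int32)) [ 0.64240096 -0.22877043  0.051     ]
```

View pics/w10.png

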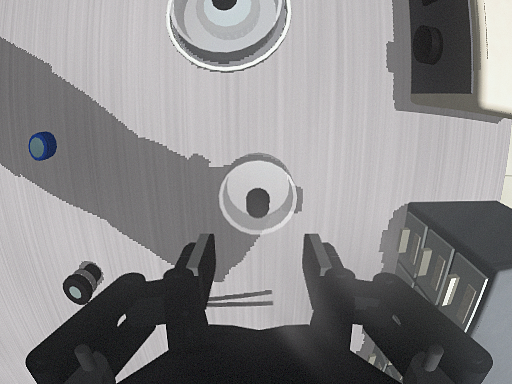

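View pics/scene10.png

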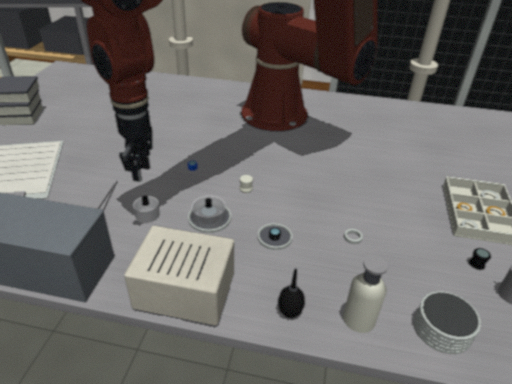

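move_arm --deltas '[0, 0, 0.7, 0, 0, 0, 0, 0, 1.3, 0, 0, 0, 0, 0, 1.3, 0, 0, 0, 0, 0, 1.3, 0, 0, 0, 0, 0, 1.3, 0, 0, 0, 0, 0, 1.3, 0, 0, 0, 0, 0, 0.7, 0, 0, 0, 0, 0, 0.6, 0, 0, 0, 0, 0, 0.4, 0, 0, 0, 0, 0, 0, 0, 0, 0, 0, 0, 0, 0, 0, 0]'

```text
time_s: 29.13
tcp_pos: [0.6427, -0.2324, 0.0435]
tcp_rot: [[0.0, 1.0, 0.0], [1.0, -0.0, -0.0], [-0.0, 0.0, -1.0]]
contact_force: [0.4, 0.3, -0.8]
grip_width: 0.0467
```

move_arm --deltas '[0, 0, 0, 0, 0, 0, 0, 0, 0, 0, 0, 0, 0, 0, 0, 0, 0, 0, 0, 0, 0, 0, 0, 0, 0, 0, 0, 0, 0, 0, 0, 0, 0, 0, 0, 0, 0, 0, 0, 0, 0, 0]' --jaw 0.95 --grip_force 40

```text
time_s: 29.72
tcp_pos: [0.643, -0.2325, 0.044]
tcp_rot: [[0.0, 1.0, 0.001], [1.0, -0.0, -0.001], [-0.001, 0.001, -1.0]]
contact_force: [0.1, 0.4, 5.9]
grip_width: 0.0161
```

move_arm --deltas '[0, 0, -0.2, 0, 0, 0, 0, 0, -0.4, 0, 0, 0, 0, 0, -0.8, 0, 0, 0, 0, 0, -1.2, 0, 0, 0, 0, 0, -1.2, 0, 0, 0, 0, 0, -1.2, 0, 0, 0, 0, 0, -1.2, 0, 0, 0, 0, 0, -1.2, 0, 0, 0, 0, 0, -1.2, 0, 0, 0, 0, 0, -1.2, 0, 0, 0, 0, 0, -1.2, 0, 0, 0, 0, 0, -0.8, 0, 0, 0, 0, 0, -0.4, 0, 0, 0, 0, 0, 0, 0, 0, 0]'

```text
time_s: 30.88
tcp_pos: [0.6429, -0.2325, 0.1663]
tcp_rot: [[0.0, 1.0, 0.001], [1.0, -0.0, -0.001], [-0.001, 0.001, -1.0]]
contact_force: [0.4, 0.9, -0.2]
grip_width: 0.016
```

Run:
```python
from w import *
st=sensors.read_state(); c=snap('wrist','w11');print(st['tcp_pos'],st['contact_force'],st['grip_width'])
```

```text
[ 0.64289524 -0.23250125  0.16633998] [ 0.39225841  0.90678206 -0.20647175] 0.015980899783318517
```

View pics/w11.png

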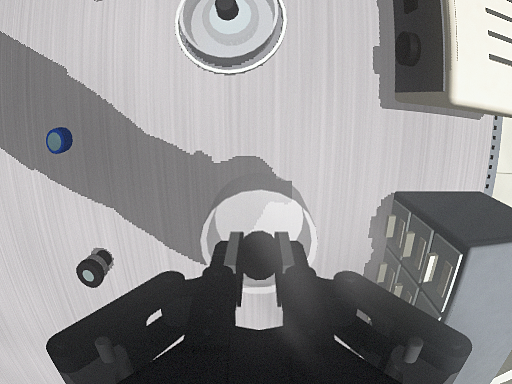

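move_arm --deltas '[1.23, 0, 0, 0, 0, 0, 2.46, 0.03, 0, 0, 0, 0, 2.46, 0.03, 0, 0, 0, 0, 2.46, 0.03, 0, 0, 0, 0, 2.46, 0.03, 0, 0, 0, 0, 2.46, 0.03, 0, 0, 0, 0, 2.46, 0.03, 0, 0, 0, 0, 2.46, 0.03, 0, 0, 0, 0, 2.46, 0.03, 0, 0, 0, 0, 2.46, 0.03, 0, 0, 0, 0, 2.46, 0.03, 0, 0, 0, 0, 2.46, 0.03, 0, 0, 0, 0, 2.46, 0.03, 0, 0, 0, 0, 2.46, 0.03, 0, 0, 0, 0, 1.23, 0.05, 0, 0, 0, 0, 0, 0, 0, 0, 0, 0, 0, 0, 0, 0, 0, 0, 0, 0, 0, 0, 0, 0]'

```text
time_s: 32.43
tcp_pos: [0.6467, 0.1115, 0.1646]
tcp_rot: [[0.001, 1.0, -0.001], [1.0, -0.001, -0.0], [-0.0, -0.001, -1.0]]
contact_force: [-0.1, -0.5, -0.3]
grip_width: 0.0161
```

Run:
```python
from w import *
st=sensors.read_state(); c=snap('wrist','w12');snap('scene','scene12');print(st['tcp_pos'],st['contact_force'],st['grip_width'])
```

```text
[0.6466969  0.11153041 0.16462566] [-0.06600705 -0.4684579  -0.2563486 ] 0.016080815426917767
```

View pics/w12.png

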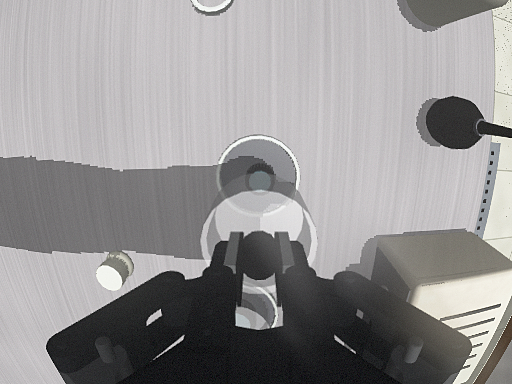

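move_arm --deltas '[0, 0, 0.6, 0, 0, 0, 0, 0, 1.2, 0, 0, 0, 0, 0, 1.2, 0, 0, 0, 0, 0, 1.2, 0, 0, 0, 0, 0, 1.2, 0, 0, 0, 0, 0, 1.2, 0, 0, 0, 0, 0, 1.2, 0, 0, 0, 0, 0, 0.8, 0, 0, 0, 0, 0, 0.8, 0, 0, 0, 0, 0, 0.6, 0, 0, 0, 0, 0, 0.5, 0, 0, 0, 0, 0, 0.4, 0, 0, 0, 0, 0, 0.3, 0, 0, 0, 0, 0, 0.2, 0, 0, 0, 0, 0, 0, 0, 0, 0, 0, 0, 0, 0, 0, 0]'

```text
time_s: 33.87
tcp_pos: [0.647, 0.1121, 0.0513]
tcp_rot: [[0.0, 1.0, 0.0], [1.0, -0.0, -0.0], [-0.0, 0.0, -1.0]]
contact_force: [0.7, 0.5, 0.2]
grip_width: 0.0165
```

move_arm --deltas '[0, 0, 0.15, 0, 0, 0, 0, 0, 0.1, 0, 0, 0, 0, 0, 0, 0, 0, 0, 0, 0, 0, 0, 0, 0]'

```text
time_s: 34.2
tcp_pos: [0.6469, 0.1121, 0.0486]
tcp_rot: [[0.0, 1.0, 0.0], [1.0, -0.0, -0.0], [-0.0, 0.0, -1.0]]
contact_force: [0.9, 0.1, -1.4]
grip_width: 0.0166
```

move_arm --deltas '[0, 0, 0.1, 0, 0, 0, 0, 0, 0, 0, 0, 0, 0, 0, 0, 0, 0, 0]'

```text
time_s: 34.45
tcp_pos: [0.6471, 0.1121, 0.048]
tcp_rot: [[0.0, 1.0, 0.001], [1.0, -0.0, -0.0], [-0.0, 0.001, -1.0]]
contact_force: [-1.0, -0.3, 2.7]
grip_width: 0.0162
```

move_arm --deltas '[0, 0, 0, 0, 0, 0, 0, 0, 0, 0, 0, 0, 0, 0, 0, 0, 0, 0, 0, 0, 0, 0, 0, 0, 0, 0, 0, 0, 0, 0]' --jaw 0.45

```text
time_s: 34.87
tcp_pos: [0.6468, 0.1121, 0.0474]
tcp_rot: [[0.0, 1.0, -0.0], [1.0, -0.0, -0.0], [-0.0, -0.0, -1.0]]
contact_force: [-0.4, -0.8, 0.1]
grip_width: 0.0467
```

move_arm --deltas '[0, 0, -0.4, 0, 0, 0, 0, 0, -0.8, 0, 0, 0, 0, 0, -1.2, 0, 0, 0, 0, 0, -1.2, 0, 0, 0, 0, 0, -1.2, 0, 0, 0, 0, 0, -1.2, 0, 0, 0, 0, 0, -1.2, 0, 0, 0, 0, 0, -1.2, 0, 0, 0, 2, -1.5, 0, 0, 0, 0, 2, -1.5, 0, 0, 0, 0, 2, -1.5, 0, 0, 0, 0, 2, -1.5, 0, 0, 0, 0, 2, -1.5, 0, 0, 0, 0, 2, -1.5, 0, 0, 0, 0, 2, -1.5, 0, 0, 0, 0, 2, -1.5, 0, 0, 0, 0, 2, -1.5, 0, 0, 0, 0, 0, 0, 0, 0, 0, 0]'

```text
time_s: 36.37
tcp_pos: [0.5095, 0.2952, 0.1325]
tcp_rot: [[-0.003, 1.0, -0.001], [1.0, 0.003, 0.001], [0.001, -0.001, -1.0]]
contact_force: [-0.7, 0.7, 0.1]
grip_width: 0.0475
```

Run:
```python
from h import *
st=sensors.read_state(); print(st['tcp_pos'],st['contact_force'])
t=snap('top','top13'); s=snap('scene','scene13'); snap('wrist','w13')
b=lambda c:cv2.cvtColor(c['img'],cv2.COLOR_RGB2BGR)
cv2.imwrite('pics/crop13.png',np.vstack([cv2.resize(b(t)[120:190,170:370],None,fx=4,fy=4,interpolation=3)[:280],cv2.resize(b(s)[180:255,120:320],None,fx=4,fy=4,interpolation=3)]))
```

```text
[0.50951045 0.29521132 0.13249297] [-0.68094388  0.71324309  0.0852808 ]
```

View pics/crop13.png

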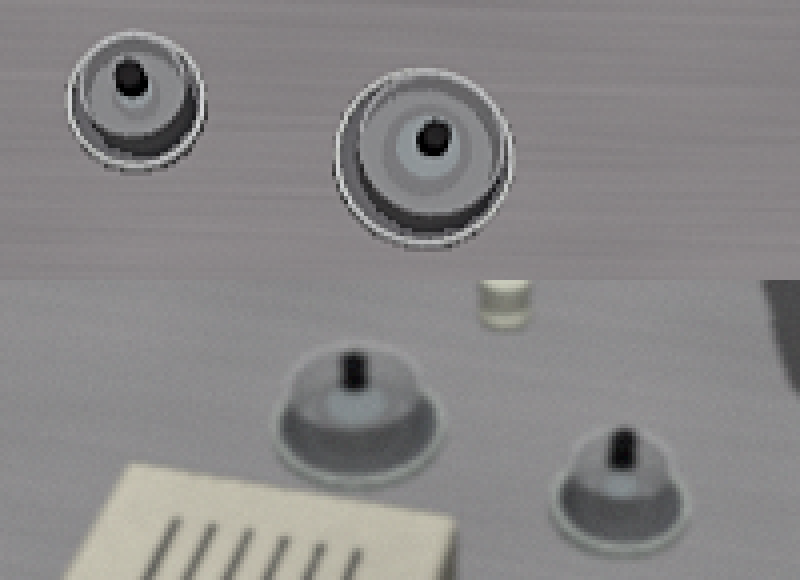

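View pics/top13.png

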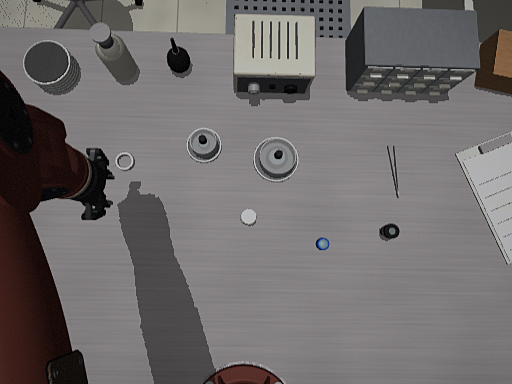

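Run:
```python
from m import *
for tag,W in(('top13',dict(CL=(278,155,8),CS=(203,140,8))),('scene13',dict(CL=(208,203,9),CS=(275,222,9)))):
    c=dict(np.load(f'pics/{tag}.npz')); V=c['img'].max(2)
    for k,(u,v,r) in W.items():
        m=np.zeros(V.shape,bool); m[v-r:v+r,u-r:u+r]=V[v-r:v+r,u-r:u+r]<45
        for b in blob(m): print(tag,k,b[:2],onz(c,*b[0],.055).round(4))
a=cv2.imread('pics/top0.png');b=cv2.imread('pics/top13.png')
for n,(u,v,r) in dict(ring=(124,161,9),jar=(249,217,9),blue=(322,243,8),eye=(390,231,11),tw=(393,172,26)).items():
    print(n,cv2.absdiff(a,b)[v-r:v+r,u-r:u+r].mean().round(2))
# tray rims
for tag in('top0','top13'):
    c=dict(np.load(f'pics/{tag}.npz')); V=c['img'].max(2).astype(int)
    for u,v,r in((276,158,27),(204,145,22)):
        m=(V[v-r:v+r,u-r:u+r]>160).astype(np.uint8); p=cv2.convexHull(np.argwhere(m)[:,::-1].astype(np.int32)); print(tag,cv2.minEnclosingCircle(p))
```

```text
top13 CL (array([277.9 , 154.35]), np.int32(52)) [ 0.6154 -0.07    0.055 ]
top13 CS (array([202.24, 139.27]), np.int32(55)) [0.6476 0.1106 0.055 ]
scene13 CL (array([208.05, 202.59]), np.int32(37)) [ 0.6168 -0.0694  0.055 ]
scene13 CS (array([275.19, 222.27]), np.int32(37)) [0.6495 0.1114 0.055 ]
ring 1.43
jar 1.46
blue 1.31
eye 1.62
tw 1.34
top0 ((26.652542114257812, 27.652542114257812), 22.39192771911621)
top0 ((21.40625, 21.5), 17.303712844848633)
top13 ((26.652542114257812, 27.652542114257812), 22.39192771911621)
top13 ((21.40625, 21.5), 17.303712844848633)
```

Both covers are centred within about 1–2 mm of their trays. The trays and bystanders show no change between the first and last top pictures, so I'm handing in.

```bash
python3 -c "
from h import *
print(ticket.job_done())"
```

```text
the job is handed in; nothing more can be done
None
```

Both lenses are standing glass up in the middle of their trays under the matching clear covers, and the job is handed in at about 37 s of robot time. The large lens went in first, then the small black one, then the large cover and the small cover. I left the blue look-alike alone.

**Placing:** measured from the cameras, the lenses and the cover knobs are within about 1–2 mm of the tray centres. The scene camera read about 2 mm further out in x on some of these; that is within its calibration.

**Covers flat:** each cover touched down 4 mm above its bench grasp height, which matches the tray floor. The last top and scene pictures show both covers inside the rims with knobs upright.

**Nothing disturbed:** the tray rims fit the same circles in the first and last top pictures. The eyepiece, ring, jar, tweezers and blue look-alike differ only by image noise.

**Forces and checks:** the highest tool force I read was about 7 N, taken at the ends of moves. No check failed.

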